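# Couplers back in the canister, lid on

## Robot

A 6-joint arm with a two-finger parallel gripper is mounted at the origin on the work surface. World frame = base frame: x ahead of the robot, y to its left, z up, the work surface at z = 0. Lengths are in m, angles in rad, forces in N, time in s.
With the tool pointing down it reaches from about 0.3 to 0.95 m from the base axis. Payload 3.1 kg.
Tool frame: the origin (TCP) lies at the very end of the fingers, on their centre line; the grasp point (between the pads) lies 19 mm behind it; z points along the fingers, y is the line along which they close (so a half turn about z gives the same grasp; the last joint's range is limited). The gripper opens to 85 mm and grips with 20 to 120 N. Pads are 22 mm wide; open, the fingers measure 114 mm over their backs; the gripper's body (76 mm by 85 mm) begins 54 mm behind the grasp point. The pads swing forward as they close: fully open they stand 13 mm farther back than shut.
Start: joints at [-1.287, 0.308, 1.634, -0, 1.2, -0.07], TCP at [0.217, -0.586, 0.2] pointing down, gripper open.
Joint ranges: [-3.06, 3.06], [-0.79, 1.96], [0.05, 2.63], [-1.19, 4.34], [0.05, 2.64], [-2.94, 2.94]. Speed limits (rad/s): [2.79, 2.79, 3.14, 3.14, 3.14, 3.14].

## Interface

Orientations are given as a unit quaternion [w, x, y, z].
In Python, from workcell import * gives the robot as it stands.
- The arm moves only by the tool apply_moves, never from a script. Its argument "steps" is a list of rows, each a list of 2 entries, a list of its own where there are three numbers: the shift along the tool's x, y, z in cm, then the turn about the tool's z in degrees. In form: [[[tx, ty, tz], twist], ...]. A call has 1 to 12 rows; each row is the pose to reach, as a shift and turn from the pose commanded when the call began, along the tool's axes at that moment; what a row does not reach only later rows make up. A row lasts 1/10 s, in which the tool goes at most 50 mm and 8.59 degrees, less where a joint would pass 70% of its speed; a pose out of reach is approached as far as the arm can. A call with a gripper value outside its range is refused whole. "hand" is the opening, from 0 (shut) to 1 (fully open), set as the call begins (left out, the last holds). The fingers move at their own pace and stop on an object; the grip force is fixed at half the most. Time passes only in rows, so rows that repeat a pose let the fingers close. It gives the time, the measured TCP pose, the force, the opening and the grip force at its end, in the units of the state.
- observe(): the state, without advancing time (a new reading comes with each control period).
- snapshot(name): name is "scene" or "top" or "wrist"; returns the picture (400x640x3 uint8, red, green, blue); there is no depth.
- camera_info(name): a dict with "mtx" (3x3 intrinsics, pixels), "dist" ([k1, k2, p1, p2, k3] as OpenCV has them; the pictures are not rectified), "position" and "attitude" of the camera in the world; the wrist camera has in their place "hand_eye" (4x4, takes a point from camera to tool coordinates, whose origin is the TCP and whose axes are the flange's). Camera axes: x right, y down, z forward; pixel columns grow to the right and rows downward; lengths in m; the calibration is good to about 2 mm. A picture is of the moment at which its call begins: read the wrist's pose just before it. camera_info takes no time and is no camera call.
- sign_off(): hands the job in; it is judged then, once.
The state is a dict: "time_s": time; "joint_positions": joint angles; "dq": joint speeds; "joint_efforts": joint torques, N m; "tool_pos": TCP position; "eef_rot": TCP orientation; "contact_force": force on the tool from outside, world axes, zero at the start; "ft_torque": the same for the moment, N m; "gripper_width": finger opening in m; "gripper_force": force on a finger pad.
Only numpy, scipy, OpenCV 4.12 (cv2) and the standard library are available. Lean on these libraries where they do the work, as an engineer would, in place of code of your own. Each camera call takes 0.05 s, during which the arm holds its last target. There are 200 camera calls.

## Task

Put the three leftover couplers away: pick up the scoop tray, tip it over the open canister so that all of them slide in, and stand the empty tray back down on the desk. Then set the wooden lid down on the canister, without dropping it, so that its plug is in the mouth and it sits fully home and level. Leave the mug and the screwdriver where they are.

Things in the scene. Friction and masses are not known exactly. Their poses are not given: they have to be found in the camera images.
- canister: Open round steel canister, loose, standing on the desk: 107 mm outside diameter, 90 mm high, mouth 98 mm inside (wall 3 mm), 4 mm floor, about 0.45 kg. Origin at the centre of its underside, z up. It and the lid may swap places (one nearer the middle, one at the left).
- canister_rim (a point): Centre of the canister's mouth, level with the top of the rim, 90 mm above its underside.
- lid: Round wooden lid, some 0.14 kg, loose on the desk, knob up. Plug below: 92 mm diameter, 9 mm high, lowest 4 mm tapering to 86 mm; it enters the mouth with 3 mm to spare all round. Flange 112 mm diameter, 5 mm thick, rests on the rim. Knob 25 mm diameter, 14 to 43 mm above the underside. Origin: centre of the plug's underside, z up; seated, it lies 81 mm above the canister's underside.
- lid_knob (a point): Point on the knob's axis at the height to grip it, 34 mm above the lid's underside.
- tray: Aluminium scoop tray, loose, flat on the desk, 0.14 kg: pan 130 mm (x) by 68 (y), 62 between its walls, floor 3 thick, walls 24 to 26 high on sides and rear, open without a lip at the front (+x). Straight black handle to -x: 76 long, 20 wide, 21 to 39 mm above the desk. Origin: centre of the pan's underside. The loose couplers slide on its floor from 12 to 21 degrees of tilt: carry it level.
- tray_grip (a point): Middle of the tray's handle, 105 mm behind the tray's origin and 30 mm above its underside: grip across the 20 mm width, along the tray's y.
- tray_mouth (a point): Middle of the front edge of the tray's floor at the open end, 65 mm ahead of the tray's origin, 3 mm above its underside.
- coupler1: in-line network coupler, a dark grey plastic block 30 x 18 x 16 mm with a jack in each end, about 14 g, lying loose in the tray at any angle; origin at its centre, x along its 30 mm length
- coupler2: in-line network coupler, a dark grey plastic block 30 x 18 x 16 mm with a jack in each end, about 14 g, lying loose in the tray at any angle; origin at its centre, x along its 30 mm length
- coupler3: in-line network coupler, a dark grey plastic block 30 x 18 x 16 mm with a jack in each end, about 14 g, lying loose in the tray at any angle; origin at its centre, x along its 30 mm length
- mug: Dark grey mug, 82 mm in diameter, 95 mm high, handle towards its +y, standing beyond the work on the left; leave alone. Origin at the centre of its underside.
- screwdriver: Screwdriver with a black handle, 190 mm long, lying on the desk beyond the work along about y; leave alone. Origin under its middle.
Mind the look-alikes: they are no part of the job. Of the things that look like the canister, the smallest one is meant. There is more than one size of the lid; the job needs the larger.

How it is judged:
On the way, in this order (a step that is already met when the one before it is completed fails the run):
1. the tray is tipped, open end down, with its mouth over the canister (angle between tray's own z axis and vertical above 0.2 rad and horizontal distance between tray_mouth and canister below 0.065 m and height (world z) of tray_mouth above 0.075 m and angle between tray's own x axis and vertical above 1.75 rad), for 0.1 s.
2. all three couplers are in the upright canister and the empty tray stands flat on the desk, let go (horizontal distance between each of coupler1, coupler2, coupler3 and canister below 0.049 m and z of coupler1 in the frame of canister between 0 and 0.075 m and z of coupler2 in the frame of canister between 0 and 0.075 m and z of coupler3 in the frame of canister between 0 and 0.075 m and angle between tray's own z axis and vertical below 0.05 rad and height (world z) of each of tray, canister below 0.006 m and contact force between the fingers and tray below 0.05 N and angle between canister's own z axis and vertical below 0.04 rad), for 0.2 s.
At the end, for the whole second after the job is handed in: All three couplers in the canister, upright on the desk; the lid on it, centred within 6 mm, flange on the rim within 2.5 mm and level with it within 0.03 rad; the empty tray flat on the desk; all let go and at rest (all of step 2 and horizontal distance between lid and canister below 0.006 m and z of lid in the frame of canister between 0.078 and 0.0835 m and angle between the z axis of lid and the z axis of canister, either way round below 0.03 rad and angle between lid's own z axis and vertical below 0.05 rad and linear speed of each of lid, canister, tray below 0.02 m/s); the robot touches nothing.
It fails at once if the mug is moved by more than 30 mm (distance of mug from where it was at the start of the episode above 0.03 m).
It fails at once if the screwdriver is moved by more than 30 mm (distance of screwdriver from where it was at the start of the episode above 0.03 m).
It fails at once if the lid is dropped onto the canister instead of being set down (falling free faster than 0.6 m/s, a drop of some 18 mm) (horizontal distance between lid and canister below 0.1 m and linear speed of lid above 0.6 m/s and contact force between the fingers and lid below 0.05 N).
It also fails if it takes over 64 s, if anything falls off the work surface, if the arm or the gripper's body presses on something with over 40 N, if the wrist force passes 120 N, or if a joint passes its speed limit or range.

## Working session

There is one attempt and no reset: what is moved stays moved. The work goes in short steps, Python scripts to look and compute and a tool call to move; the robot and the scene stay as the last step left them, time stands still between calls to the robot, and variables do not carry over. Pictures are saved under pics/ and viewed, at most 10 in all, crops included, and the job is handed in when it is done.

Besides the shell and the picture viewer there is one more tool, called after "Call:" as name(argument=value, ...) on one line, values as JSON. apply_moves: Moves the arm, as the interface text tells. Its arguments: {"type":"object","properties":{"steps":{"type":"array","items":{"type":"array"}},"hand":{"type":"number"}},"required":["steps"]}

```bash
mkdir -p pics; python3 - <<'E'
from workcell import *
import cv2,numpy as np
for n in ["scene","top"]:
    im=snapshot(n); cv2.imwrite(f"pics/{n}0.png",im[:,:,::-1]); 
for n in ["scene","top","wrist"]: print(n,camera_info(n))
print(observe())
E
```

```text
scene {'mtx': array([[406.52678534,   0.        , 322.2624647 ],
       [  0.        , 406.52678534, 203.77007051],
       [  0.        ,   0.        ,   1.        ]]), 'dist': array([-0.0227005,  0.       ,  0.       ,  0.       ,  0.       ]), 'position': array([ 1.07421032, -0.46204813,  0.92433228]), 'attitude': array([-0.30724735,  0.86680004,  0.36949903, -0.13314361])}
top {'mtx': array([[375.29292908,   0.        , 318.27955066],
       [  0.        , 375.29292908, 206.06325029],
       [  0.        ,   0.        ,   1.        ]]), 'dist': array([-0.03467772,  0.        ,  0.        ,  0.        ,  0.        ]), 'position': array([0.40861076, 0.03969104, 1.20422648]), 'attitude': array([ 0.03964338, -0.69740128,  0.71325565, -0.05767346])}
wrist {'mtx': array([[275.53930936,   0.        , 325.67256807],
       [  0.        , 275.53930936, 202.4897245 ],
       [  0.        ,   0.        ,   1.        ]]), 'dist': array([-0.02165374,  0.        ,  0.        ,  0.        ,  0.        ]), 'hand_eye': array([[-3.58194772e-04, -9.59406658e-01, -2.82026127e-01,
         7.16357808e
[... 308 characters left out ...]
28671355e+00,  3.08950305e-01,  1.63506027e+00, -1.98075057e-06,
        1.19970629e+00, -6.96803711e-02]), 'dq': array([-3.68605564e-04,  4.10696847e-05, -4.43687907e-03,  1.61890985e-03,
        2.22047902e-05, -9.62713939e-04]), 'joint_efforts': array([-2.11104193e-04, -4.16408122e+01, -2.77645272e+01, -5.81202858e-05,
        4.01517522e-03,  1.65574494e-05]), 'tool_pos': array([ 0.21627481, -0.58551686,  0.19864135]), 'eef_rot': array([-1.05591306e-03,  9.84396580e-01,  1.75960919e-01, -1.14558677e-04]), 'contact_force': array([-0.04417759, -0.04863969,  1.06356266]), 'ft_torque': array([ 0.02167737, -0.00868132, -0.03457385]), 'gripper_force': 0.0, 'gripper_width': 0.08506852657371435}
```

View pics/top0.png

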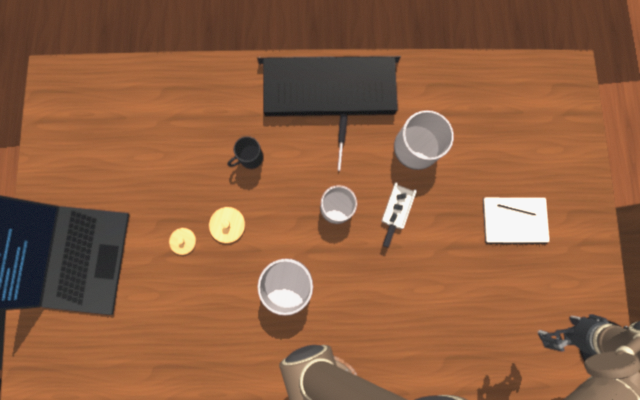

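View pics/scene0.png

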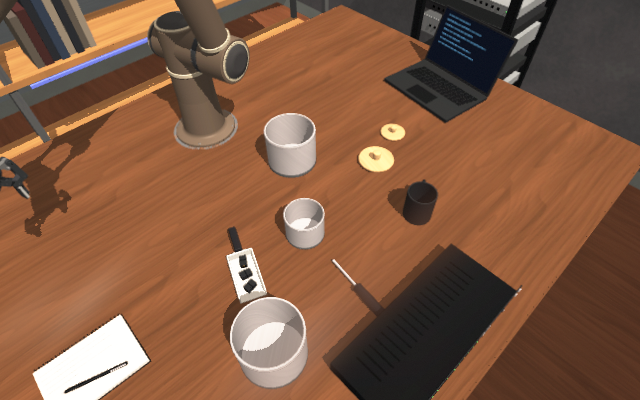

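The top view shows the following, with the ones that fit:
- **Open canisters:** (339,205), (286,287) and (424,140). The one at (339,205) is the smallest, so it is the one meant.
- **Lids:** (227,225) and (182,241). The one at (227,225) is the larger, so it is the one needed.
- **Tray:** pan at (400,207), open end at the top (404,188), handle at (390,235).
- **Leave alone:** mug at (247,153), screwdriver at (342,140).

Next I confirm these in one enlarged crop.

```bash
cat > h.py <<'E'
import numpy as np,cv2
from scipy.spatial.transform import Rotation as R
from workcell import *
def q2R(q): return R.from_quat([q[1],q[2],q[3],q[0]]).as_matrix()
def cam(n,st=None):
    c=camera_info(n)
    if n!="wrist": return c,q2R(c["attitude"]),np.array(c["position"])
    T=q2R(st["eef_rot"]); H=c["hand_eye"]
    return c,T@H[:3,:3],np.array(st["tool_pos"])+T@H[:3,3]
def p2w(n,uv,z,st=None):
    c,Rm,p=cam(n,st)
    u=cv2.undistortPoints(np.array(uv,float).reshape(-1,1,2),c["mtx"],c["dist"]).reshape(-1,2)
    d=np.c_[u,np.ones(len(u))]@Rm.T
    return p+d*((np.reshape(z,(-1,1))-p[2])/d[:,2:])
def w2p(n,P,st=None):
    c,Rm,p=cam(n,st)
    X=(np.atleast_2d(P)-p)@Rm
    return cv2.projectPoints(X,np.zeros(3),np.zeros(3),c["mtx"],c["dist"])[0].reshape(-1,2)
E
python3 - <<'E'
from h import *
im=cv2.imread("pics/top0.png")
a=cv2.resize(im[175:255,310:430],None,fx=5,fy=5,interpolation=cv2.INTER_CUBIC)
b=cv2.resize(im[202:242+16-18,165:285],None,fx=5,fy=5,interpolation=cv2.INTER_CUBIC)
cv2.imwrite("pics/crop1.png",np.vstack([a,b]))
print(p2w("top",[[339,198],[227,223],[404,187],[390,237],[182,240],[286,280],[424,130],[247,148]],[.09,.014,.003,.039,.01,.12,.12,.095]).round(3))
E
```

```text
[[ 0.586 -0.054  0.09 ]
 [ 0.525  0.298  0.014]
 [ 0.632 -0.276  0.003]
 [ 0.468 -0.213  0.039]
 [ 0.475  0.441  0.01 ]
 [ 0.349  0.107  0.12 ]
 [ 0.785 -0.317  0.12 ]
 [ 0.745  0.222  0.095]]
```

View pics/crop1.png

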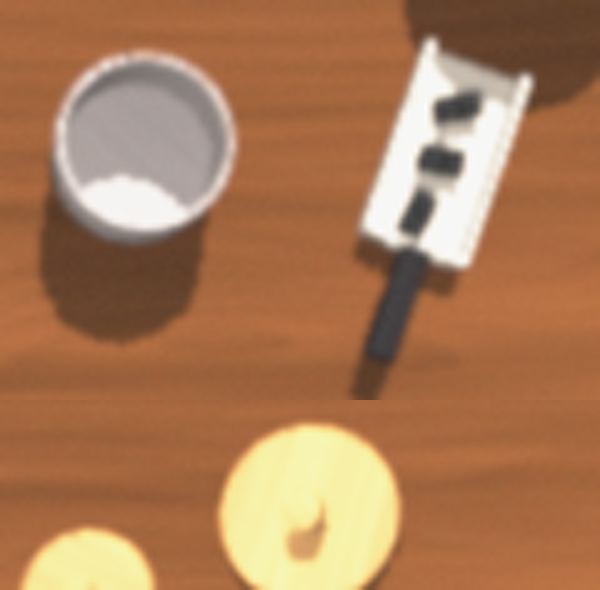

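The crop confirms all three:
- **Canister:** rim centre at about (339,203), 36 px across, which is about 108 mm and matches 107 mm.
- **Lid:** centre at about (227,224.5), 36 px across, which is about 114 mm and matches 112 mm.
- **Tray:** wall tips at crop (432,42) and (525,78), rear corners at (365,230) and (465,265), handle end at (382,358).

Now the poses, checked against a scene crop.

```bash
python3 - <<'E'
from h import *
f=lambda x,y,ox=310,oy=175:[ox+x/5-.4,oy+y/5-.4]
can=p2w("top",[f(146,141)],.09)[0]; lid=p2w("top",[f(310.5,113.5,165,202)],.014)[0]
fr=p2w("top",[f(432,44),f(525,78)],.025); re=p2w("top",[f(364,232),f(466,266)],.025)
hd=p2w("top",[f(382,358),f(413,252)],.039)
print("can",can,"lid",lid,"\nfr",fr,"\nre",re,"\nhd",hd)
c=(fr.mean(0)+re.mean(0))/2; d=fr.mean(0)-re.mean(0); L=np.linalg.norm(d); yaw=np.arctan2(d[1],d[0])
print("L",L,"W",np.linalg.norm(fr[0]-fr[1]),"yaw",np.degrees(yaw),"c",c)
d2=fr.mean(0)-hd[0]; print("yaw2",np.degrees(np.arctan2(d2[1],d2[0])),np.linalg.norm(d2[:2]))
u=np.array([np.cos(yaw),np.sin(yaw)]); g=c[:2]-.105*u; print("grip",g)
ci=w2p("scene",[[can[0],can[1],.09],[lid[0],lid[1],.043],[g[0],g[1],.039],[*(c[:2]+.065*u),.003],[*(c[:2]-.141*u),.039]])
print(ci.round(1))
im=cv2.imread("pics/scene0.png")
for p in ci: cv2.circle(im,tuple(int(round(v)) for v in p),1,(0,0,255),-1)
cv2.imwrite("pics/crop2.png",cv2.resize(im[120:320,210:410],None,fx=3,fy=3,interpolation=cv2.INTER_CUBIC))
st=observe();print(q2R(st["eef_rot"]).round(3))
E
```

```text
can [ 0.57138146 -0.05259792  0.09      ] lid [0.52097893 0.29896537 0.014     ] 
fr [[ 0.64023635 -0.24461508  0.025     ]
 [ 0.61685177 -0.30382288  0.025     ]] 
re [[ 0.5197002  -0.19469735  0.025     ]
 [ 0.49661124 -0.25878424  0.025     ]] 
hd [[ 0.43954627 -0.19948484  0.039     ]
 [ 0.50511841 -0.22221866  0.039     ]]
L 0.12941224847612567 W 0.06365847712424261 yaw -21.52304966578485 c [ 0.56834989 -0.25047989  0.025     ]
yaw2 -21.574999973275233 0.20323719635546109
grip [ 0.47067154 -0.21195796]
[[303.5 213.5]
 [376.9 151.7]
 [233.9 236.7]
 [253.7 297.7]
 [230.5 226.5]]
[[ 0.938  0.346 -0.001]
 [ 0.346 -0.938  0.002]
 [ 0.    -0.002 -1.   ]]
```

View pics/crop2.png

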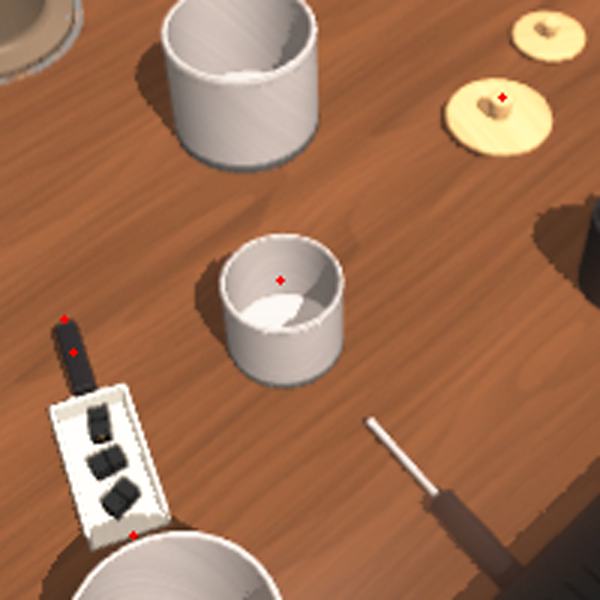

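Both views agree: the rim centre reprojects onto the mouth at crop (281,282), the lid knob at (502,97) and the grip point on the handle at (73,352). Now I move above the handle.

Call:
apply_moves(steps=[[[36.8,-26.3,10],41.7],[[36.8,-26.3,10],41.7],[[36.8,-26.3,10],41.7],[[36.8,-26.3,10],41.7],[[36.8,-26.3,10],41.7],[[36.8,-26.3,10],41.7],[[36.8,-26.3,10],41.7],[[36.8,-26.3,10],41.7],[[36.8,-26.3,10],41.7],[[36.8,-26.3,10],41.7],[[36.8,-26.3,10],41.7],[[36.8,-26.3,10],41.7]], hand=1)

```text
time_s: 1.3
tool_pos: [0.4703, -0.2119, 0.0994]
eef_rot: [0.0, 0.983, -0.185, -0.001]
contact_force: [-0.2, 0.3, 0.2]
gripper_width: 0.0852
gripper_force: 0.0
```

```bash
python3 - <<'E'
from h import *
st=observe(); im=snapshot("wrist"); print(st["time_s"],st["tool_pos"],q2R(st["eef_rot"]).round(3),st["joint_positions"].round(2))
im=np.ascontiguousarray(im[:,:,::-1])
yaw=np.radians(-21.5);u=np.array([np.cos(yaw),np.sin(yaw)]);c=np.array([.5683,-.2505])
P=[[*(c-.105*u),.039],[*(c-.141*u),.039],[*(c+.065*u),.003],[*(c-.065*u),.039]]
w=w2p("wrist",P,st);print(w.round(1))
cv2.imwrite("pics/w1.png",im)
E
```

```text
1.3 [ 0.47026851 -0.21187989  0.09942014] [[ 0.931 -0.364 -0.001]
 [-0.364 -0.931 -0.   ]
 [-0.001  0.    -1.   ]] [-0.51  0.22  1.97 -0.    0.95  1.44]
[[324.7 206. ]
 [324.7 243.1]
 [325.1   2. ]
 [324.8 160.8]]
```

View pics/w1.png

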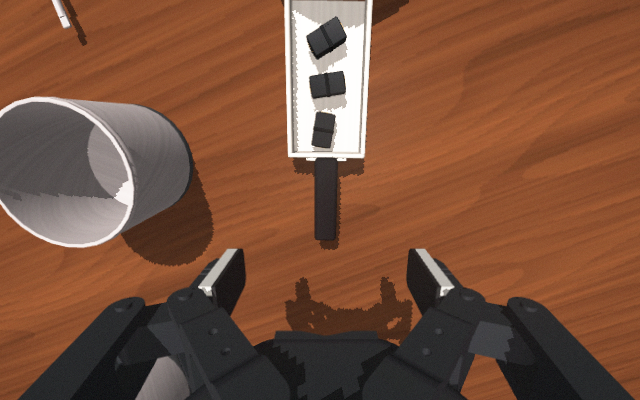

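The wrist view agrees with the estimate to about 2 mm: handle axis at column 325, handle end at row 240 against 243 predicted. I descend and close gently to test how the grip force responds.

Call:
apply_moves(steps=[[[0.2,0,3],0],[[0.2,0,6],0],[[0.2,0,8],0],[[0.2,0,8.9],0],[[0.2,0,8.9],0]])

```text
time_s: 1.85
tool_pos: [0.471, -0.2134, 0.0098]
eef_rot: [-0.0, 0.982, -0.187, -0.001]
contact_force: [-0.4, -0.1, 0.3]
gripper_width: 0.0851
gripper_force: 0.0
```

Call:
apply_moves(steps=[[[0,0,0],0],[[0,0,0],0],[[0,0,0],0],[[0,0,0],0],[[0,0,0],0],[[0,0,0],0],[[0,0,0],0],[[0,0,0],0]], hand=0.22)

```text
time_s: 2.65
tool_pos: [0.4725, -0.2127, 0.0108]
eef_rot: [-0.0, 0.983, -0.186, -0.0]
contact_force: [-0.5, -0.2, 0.4]
gripper_width: 0.0186
gripper_force: 0.0
```

Call:
apply_moves(steps=[[[0,0,0],0],[[0,0,0],0],[[0,0,0],0]], hand=0.18)

```text
time_s: 2.95
tool_pos: [0.4724, -0.2128, 0.0107]
eef_rot: [-0.0, 0.983, -0.186, -0.0]
contact_force: [-0.0, -0.3, -0.6]
gripper_width: 0.0153
gripper_force: 0.0
```

Call:
apply_moves(steps=[[[0,0,0],0],[[0,0,0],0],[[0,0,0],0]], hand=0)

```text
time_s: 3.25
tool_pos: [0.4725, -0.2128, 0.0108]
eef_rot: [-0.0, 0.983, -0.186, -0.0]
contact_force: [-0.1, 0.6, -0.2]
gripper_width: -0.0001
gripper_force: 0.0
```

The fingers shut on nothing, so I look.

```bash
python3 - <<'E'
from h import *
a=snapshot("wrist")[:,:,::-1]; b=snapshot("scene")[:,:,::-1]
a=cv2.resize(a,(480,300)); b=cv2.resize(b[180:330,150:310],None,fx=2,fy=2,interpolation=cv2.INTER_CUBIC)
cv2.imwrite("pics/w2.png",np.hstack([a,b]))
E
```

```text
(no output)
```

View pics/w2.png

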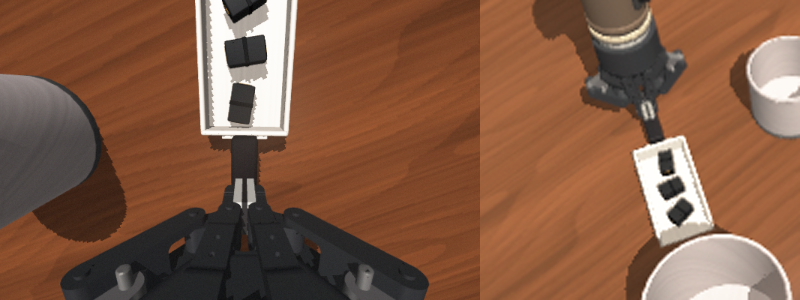

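```bash
python3 - <<'E'
from h import *
st=observe(); print(st["tool_pos"],st["joint_positions"].round(3))
# rear wall top middle in the picture, and pan corners -> world
print(p2w("wrist",[[326,178],[268,178],[384,178]],.025,st).round(4))
print(p2w("wrist",[[310,182],[344,182]],.039,st).round(4))
f=lambda x,y:[150+(x-480)/2-.25,180+y/2-.25]
print("scene rear corners",p2w("scene",[f(634,152),f(690,137),f(661,244),f(713,229)],.025).round(4))
t=q2R(st["eef_rot"]); T=st["tool_pos"]
print("tip px",w2p("wrist",[T,T-.019*t[:,2]],st).round(1), w2p("scene",[T,T-.019*t[:,2]]).round(1))
E
```

```text
[ 0.47242884 -0.21282428  0.01076942] [-0.507  0.374  1.997 -0.     0.77   1.437]
[[ 0.5098 -0.2286  0.025 ]
 [ 0.5223 -0.1969  0.025 ]
 [ 0.4974 -0.2603  0.025 ]]
[[ 0.5135 -0.2208  0.039 ]
 [ 0.5069 -0.2378  0.039 ]]
scene rear corners [[ 0.4972 -0.2568  0.025 ]
 [ 0.5292 -0.1901  0.025 ]
 [ 0.6255 -0.3086  0.025 ]
 [ 0.6532 -0.2513  0.025 ]]
tip px [[324.5 232.8]
 [324.3 244.8]] [[235.8 243.2]
 [234.6 239.2]]
```

```bash
python3 - <<'E'
from h import *
a=snapshot("wrist")[:,:,::-1]; b=snapshot("scene")[:,:,::-1]
a=cv2.resize(a[160:310,270:380],None,fx=4,fy=4,interpolation=cv2.INTER_CUBIC)
b=cv2.resize(b[205:280,210:255],None,fx=8,fy=8,interpolation=cv2.INTER_CUBIC)
cv2.imwrite("pics/w3.png",np.hstack([a,b]))
E
```

```text
(no output)
```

View pics/w3.png

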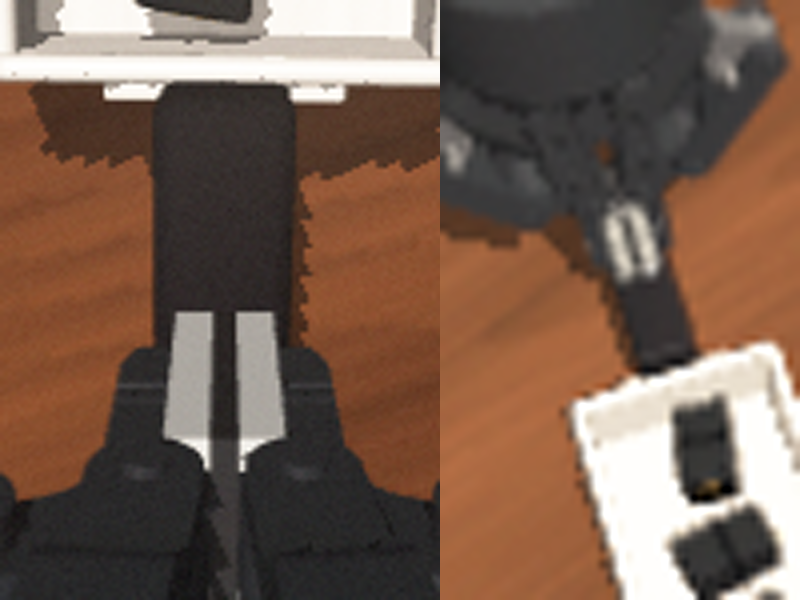

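The crop shows the pads resting above the handle, not around it. Their ends appear at wrist (321,237) and scene crop (638,278). That puts the finger ends about 30–35 mm behind the reported TCP. I check this by opening and going lower in small guarded steps. With an honest TCP, the open fingers would touch the desk after about 24 mm.

Call:
apply_moves(steps=[[[0,0,0],0],[[0,0,0],0],[[0,0,0],0],[[0,0,0],0],[[0,0,0],0],[[0,0,0.5],0],[[0,0,1],0],[[0,0,1.5],0],[[0,0,1.5],0]], hand=1)

```text
time_s: 4.35
tool_pos: [0.4715, -0.2123, -0.0054]
eef_rot: [-0.0, 0.983, -0.186, -0.001]
contact_force: [-0.7, -0.5, -0.2]
gripper_width: 0.0853
gripper_force: 0.0
```

Call:
apply_moves(steps=[[[0,0,0.3],0],[[0,0,0.6],0],[[0,0,0.8],0],[[0,0,0.8],0]])

```text
time_s: 4.75
tool_pos: [0.4722, -0.2127, -0.0126]
eef_rot: [-0.0, 0.983, -0.186, -0.0]
contact_force: [0.3, -0.8, 0.1]
gripper_width: 0.0852
gripper_force: 0.0
```

Call:
apply_moves(steps=[[[0,0,0.2],0],[[0,0,0.4],0],[[0,0,0.4],0]])

```text
time_s: 5.05
tool_pos: [0.4723, -0.2127, -0.0165]
eef_rot: [-0.0, 0.983, -0.186, -0.0]
contact_force: [-0.6, 0.2, -0.6]
gripper_width: 0.0858
gripper_force: 0.0
```

No contact at a reported z of -16 mm, so the offset is real: the finger ends are about 33 mm above the reported TCP. I go a little lower and close in stages.

Call:
apply_moves(steps=[[[0,0,0.3],0],[[0,0,0.6],0],[[0,0,0.6],0],[[0,0,0.6],0],[[0,0,0.6],0],[[0,0,0.6],0],[[0,0,0.6],0],[[0,0,0.6],0],[[0,0,0.6],0]], hand=0.225)

```text
time_s: 5.95
tool_pos: [0.4725, -0.2128, -0.0222]
eef_rot: [0.0, 0.983, -0.186, 0.0]
contact_force: [-0.7, -0.8, -0.0]
gripper_width: 0.0198
gripper_force: 21.8
```

Call:
apply_moves(steps=[[[0,0,0],0],[[0,0,0],0]], hand=0.2)

```text
time_s: 6.15
tool_pos: [0.4725, -0.2128, -0.0221]
eef_rot: [0.0, 0.983, -0.186, 0.0]
contact_force: [-0.1, 0.1, 0.3]
gripper_width: 0.0192
gripper_force: 58.5
```

Call:
apply_moves(steps=[[[0,0,0],0],[[0,0,0],0],[[0,0,0],0]], hand=0)

```text
time_s: 6.45
tool_pos: [0.4725, -0.2129, -0.0221]
eef_rot: [0.0, 0.983, -0.186, 0.0]
contact_force: [0.0, 0.3, 1.0]
gripper_width: 0.0194
gripper_force: 58.5
```

The handle is gripped at 58 N with 19.4 mm opening, and the grip force follows the opening command. I lift straight up.

Call:
apply_moves(steps=[[[0,0,-0.5],0],[[0,0,-1.5],0],[[0,0,-3],0],[[0,0,-5],0],[[0,0,-7],0],[[0,0,-9],0],[[0,0,-10.5],0],[[0,0,-11.5],0],[[0,0,-12],0],[[0,0,-12],0]])

```text
time_s: 7.45
tool_pos: [0.4729, -0.2131, 0.0987]
eef_rot: [0.0, 0.983, -0.186, 0.001]
contact_force: [-0.1, -1.4, -0.5]
gripper_width: 0.0194
gripper_force: 58.6
```

```bash
python3 - <<'E'
from h import *
st=observe(); print(st["tool_pos"],st["ft_torque"],st["contact_force"],st["gripper_force"])
a=snapshot("wrist")[:,:,::-1]; b=snapshot("scene")[:,:,::-1]
a=cv2.resize(a[0:300,180:480],(450,450)); b=cv2.resize(b[120:320,160:320],(350,438))
cv2.imwrite("pics/w4.png",np.hstack([a[:438],b]))
E
```

```text
[ 0.47291564 -0.21308737  0.09872183] [-0.02512121  0.12933555 -0.01743598] [-0.07282429 -1.44254007 -0.49250477] 58.61798107624054
```

View pics/w4.png

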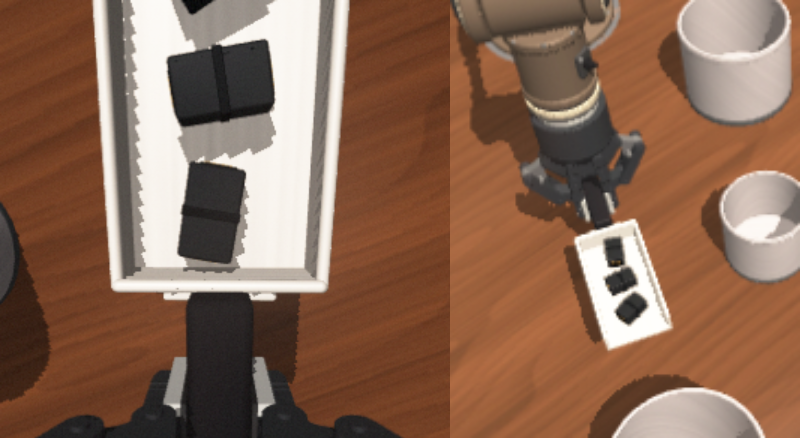

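The tray is held level with all three couplers still in the pan. I swing it gently to face the canister at a yaw of 40°, with the mouth over the opening.

Call:
apply_moves(steps=[[[-0.1,-0.1,0],-1.5],[[-0.3,-0.4,0],-4.5],[[-0.6,-0.8,0],-9],[[-1,-1.3,0],-15],[[-1.4,-1.8,0],-21],[[-1.8,-2.4,0],-27],[[-2.2,-2.9,0],-33],[[-2.6,-3.4,0],-39],[[-2.9,-3.9,0],-45],[[-3.3,-4.4,0],-51],[[-3.6,-4.9,0],-56],[[-3.8,-5.2,0],-59.5]])

```text
time_s: 8.75
tool_pos: [0.4552, -0.1498, 0.0968]
eef_rot: [-0.001, 0.945, 0.328, -0.001]
contact_force: [-0.2, -0.1, -1.9]
gripper_width: 0.019
gripper_force: 58.6
```

Call:
apply_moves(steps=[[[0,0,0],-1.5],[[0,0,0],-1.9],[[0,0,0],-1.9],[[0,0,0],-1.9]])

```text
time_s: 9.15
tool_pos: [0.4561, -0.1507, 0.0977]
eef_rot: [-0.0, 0.94, 0.341, -0.0]
contact_force: [-0.4, 0.7, -2.6]
gripper_width: 0.0191
gripper_force: 58.6
```

```bash
python3 - <<'E'
from h import *
st=observe(); T=q2R(st["eef_rot"]); p=st["tool_pos"]; print(st["time_s"],p,np.degrees(np.arctan2(T[1,0],T[0,0])))
can=np.array([.5714,-.0526]); print("canister in tool xy",(T[:2,:2].T@(can-p[:2])).round(4))
a=snapshot("wrist")[:,:,::-1]; cv2.imwrite("pics/w5.png",a)
b=snapshot("scene")[:,:,::-1]; cv2.imwrite("pics/s5.png",b)
# black blobs in pan, rows/cols
g=cv2.cvtColor(a,cv2.COLOR_BGR2GRAY); m=((g<55).astype(np.uint8)); m[200:]=0
n,l,s,c=cv2.connectedComponentsWithStats(m)
print([(s[i],c[i].round()) for i in range(1,n) if s[i,4]>200])
E
```

```text
9.15 [ 0.45610206 -0.15073212  0.09766041] 39.93601100349572
canister in tool xy [ 0.1514 -0.0012]
[(array([  515,     1,   125,   199, 15482], dtype=int32), array([581., 123.])), (array([ 201,   18,   88,  182, 6928], dtype=int32), array([229., 121.])), (array([ 291,   26,   72,   58, 3189], dtype=int32), array([327.,  55.])), (array([ 69,  93,  46, 107, 681], dtype=int32), array([102., 155.])), (array([ 299,  108,   44,   67, 2325], dtype=int32), array([320., 141.]))]
```

View pics/w5.png

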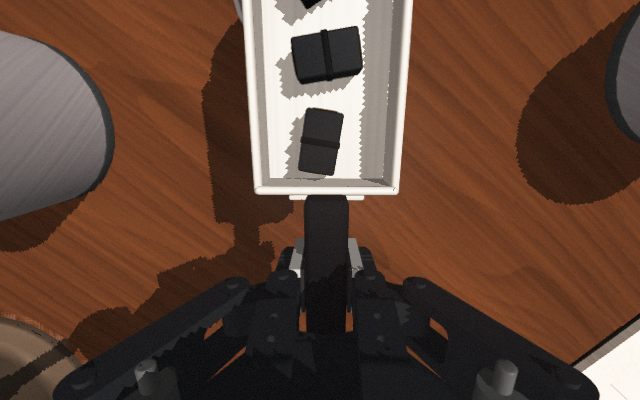

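The couplers have not shifted, with blobs at (327,55) and (320,141), and the pan points straight at the canister. I lower until the pan is just above the rim, then loosen the grip so the tray can pivot in the pads.

Call:
apply_moves(steps=[[[0,0,0.5],0],[[0,0,1.2],0],[[0,0,1.9],0],[[0,0,2.4],0],[[0,0,2.6],0],[[0,0,2.6],0]])

```text
time_s: 9.85
tool_pos: [0.4556, -0.1503, 0.0711]
eef_rot: [-0.0, 0.94, 0.342, -0.0]
contact_force: [0.1, -0.2, -2.0]
gripper_width: 0.0187
gripper_force: 58.6
```

Call:
apply_moves(steps=[[[0,0,0],0],[[0,0,0],0],[[0,0,0],0]], hand=0.23)

```text
time_s: 10.15
tool_pos: [0.4564, -0.1507, 0.0721]
eef_rot: [0.0, 0.94, 0.342, 0.0]
contact_force: [-0.2, -0.7, -2.2]
gripper_width: 0.0197
gripper_force: 18.8
```

```bash
cat > t.py <<'E'
from h import *
# tilt of tray about grip: fit the white rear-wall corner row and pan width profile in wrist view
def look(name):
    st=observe(); a=snapshot("wrist")[:,:,::-1]; cv2.imwrite(f"pics/{name}.png",a)
    w=(a.min(2)>165).astype(np.uint8)
    out=[]
    for r in (20,60,100,140):
        x=np.where(w[r,200:460])[0]+200; out.append((r,x.min(),x.max()) if len(x) else None)
    col=np.where(w[:260,300:350].sum(1)>20)[0]
    g=cv2.cvtColor(a,cv2.COLOR_BGR2GRAY); m=((g<55)).astype(np.uint8); m[230:]=0; m[:,:250]=0;m[:,410:]=0
    n,l,s,c=cv2.connectedComponentsWithStats(m)
    print(name,st["time_s"],"tcp",st["tool_pos"].round(4),"F",st["contact_force"].round(1),"M",st["ft_torque"].round(3),"gf",round(st["gripper_force"],1))
    print(" edges",out,"rearrow",col.max() if len(col) else None,"blobs",[(c[i].round().tolist(),int(s[i,4])) for i in range(1,n) if s[i,4]>300])
E
python3 -c "
from t import *
a=cv2.imread('pics/w5.png');w=(a.min(2)>165)
print([(r,np.where(w[r,200:460])[0].min()+200,np.where(w[r,200:460])[0].max()+200) for r in (20,60,100,140)],np.where(w[:260,300:350].sum(1)>20)[0].max())
look('w6')"
```

```text
[(20, np.int64(244), np.int64(410)), (60, np.int64(246), np.int64(408)), (100, np.int64(249), np.int64(405)), (140, np.int64(251), np.int64(402))] 193
w6 10.15 tcp [ 0.4564 -0.1507  0.0721] F [-0.2 -0.7 -2.2] M [-0.154  0.095 -0.014] gf 18.8
 edges [(20, np.int64(243), np.int64(411)), (60, np.int64(246), np.int64(408)), (100, np.int64(249), np.int64(405)), (140, np.int64(251), np.int64(402))] rearrow 193 blobs [([326.0, 55.0], 3154), ([320.0, 141.0], 2303), ([298.0, 210.0], 3018)]
```

At 18.8 N the tray is still level and fully carried (-2.2 N, 0.18 Nm). I loosen further.

Call:
apply_moves(steps=[[[0,0,0],0],[[0,0,0],0],[[0,0,0],0]], hand=0.234)

```text
time_s: 10.5
tool_pos: [0.4564, -0.1506, 0.072]
eef_rot: [0.0, 0.94, 0.342, 0.0]
contact_force: [-0.6, 0.6, -0.2]
gripper_width: 0.0199
gripper_force: 1.6
```

```bash
python3 -c "
from t import *
look('w7')"
```

```text
w7 10.5 tcp [ 0.4564 -0.1506  0.072 ] F [-0.6  0.6 -0.2] M [ 0.036 -0.034 -0.001] gf 1.6
 edges [(20, np.int64(244), np.int64(407)), (60, np.int64(247), np.int64(404)), (100, np.int64(249), np.int64(402)), (140, np.int64(252), np.int64(399))] rearrow 193 blobs [([325.0, 58.0], 2982), ([319.0, 143.0], 2166), ([298.0, 209.0], 3048)]
```

The tray now rests on the rim, as the weight has gone from the wrist. With a light grip of about 6 N, I raise the handle so the pan tips about the rim.

Call:
apply_moves(steps=[[[0,0,0],0],[[0,0,0],0],[[0,0,-0.4],0],[[0,0,-0.8],0],[[0,0,-1.2],0],[[0,0,-1.6],0],[[0,0,-1.6],0]], hand=0.233)

```text
time_s: 11.25
tool_pos: [0.4565, -0.1507, 0.0886]
eef_rot: [0.0, 0.94, 0.342, 0.0]
contact_force: [-0.3, -0.6, -1.0]
gripper_width: 0.0203
gripper_force: 3.3
```

```bash
python3 -c "
from t import *
look('w8')"
```

```text
w8 11.25 tcp [ 0.4565 -0.1507  0.0886] F [-0.3 -0.6 -1. ] M [-0.028 -0.002  0.025] gf 3.3
 edges [(20, np.int64(239), np.int64(405)), (60, np.int64(255), np.int64(397)), (100, np.int64(256), np.int64(396)), (140, np.int64(257), np.int64(395))] rearrow 192 blobs [([319.0, 12.0], 1406), ([290.0, 193.0], 3661), ([325.0, 72.0], 2523), ([316.0, 145.0], 926)]
```

It is tipping: the pan width at row 60 narrowed from 157 to 142 px. I continue.

Call:
apply_moves(steps=[[[0,0,-0.4],0],[[0,0,-0.8],0],[[0,0,-1.2],0],[[0,0,-1.6],0],[[0,0,-1.6],0],[[0,0,-1.6],0]])

```text
time_s: 11.9
tool_pos: [0.4562, -0.1507, 0.104]
eef_rot: [0.0, 0.94, 0.342, 0.0]
contact_force: [-0.1, -0.0, -0.6]
gripper_width: 0.02
gripper_force: 3.2
```

```bash
python3 -c "
from t import *
look('w9')"
```

```text
w9 11.9 tcp [ 0.4562 -0.1507  0.104 ] F [-0.1 -0.  -0.6] M [ 0.002 -0.075  0.012] gf 3.2
 edges [(20, np.int64(243), np.int64(403)), (60, np.int64(261), np.int64(391)), (100, np.int64(261), np.int64(391)), (140, np.int64(261), np.int64(391))] rearrow 191 blobs [([321.0, 17.0], 1886), ([262.0, 161.0], 2746), ([326.0, 75.0], 2209), ([318.0, 136.0], 1102), ([324.0, 212.0], 1345)]
```

Call:
apply_moves(steps=[[[0,0,-0.4],0],[[0,0,-0.8],0],[[0,0,-1.2],0],[[0,0,-1.6],0],[[0,0,-1.6],0],[[0,0,-1.6],0]])

```text
time_s: 12.55
tool_pos: [0.4564, -0.1507, 0.1201]
eef_rot: [0.0, 0.94, 0.342, 0.0]
contact_force: [-0.9, 0.3, -0.8]
gripper_width: 0.0196
gripper_force: 2.9
```

```bash
python3 -c "
from t import *
look('w10')"
```

```text
w10 12.55 tcp [ 0.4564 -0.1507  0.1201] F [-0.9  0.3 -0.8] M [ 0.001 -0.071 -0.015] gf 2.9
 edges [(20, np.int64(246), np.int64(399)), (60, np.int64(267), np.int64(385)), (100, np.int64(265), np.int64(386)), (140, np.int64(264), np.int64(388))] rearrow 191 blobs [([303.0, 4.0], 331), ([260.0, 150.0], 3135), ([325.0, 212.0], 1410)]
```

The coupler blobs have left the pan. I tip a little further to be sure, then look.

Call:
apply_moves(steps=[[[0,0,-0.4],0],[[0,0,-0.8],0],[[0,0,-1.2],0],[[0,0,-1.2],0],[[0,0,-1.2],0],[[0,0,-1.2],0]])

```text
time_s: 13.2
tool_pos: [0.4562, -0.1506, 0.1318]
eef_rot: [0.0, 0.94, 0.342, 0.0]
contact_force: [0.1, -0.6, 0.3]
gripper_width: 0.0203
gripper_force: 2.9
```

```bash
python3 -c "
from t import *
look('w11')
a=cv2.imread('pics/w11.png')
b=snapshot('scene')[:,:,::-1];cv2.imwrite('pics/s11.png',b); c=snapshot('top')[:,:,::-1];cv2.imwrite('pics/t11.png',c)
a=cv2.resize(a[:260,200:460],(300,300)); b=cv2.resize(b[170:270,240:360],(500,417),interpolation=cv2.INTER_CUBIC); c=cv2.resize(c[170:250,300:400],(300,240),interpolation=cv2.INTER_CUBIC)
o=np.zeros((560,800,3),np.uint8);o[:300,:300]=a;o[:417,300:]=b;o[300:540,:300]=c
cv2.imwrite('pics/v10.png',o)"
```

```text
w11 13.2 tcp [ 0.4562 -0.1506  0.1318] F [ 0.1 -0.6  0.3] M [ 0.023 -0.077  0.036] gf 2.9
 edges [(20, np.int64(250), np.int64(397)), (60, np.int64(270), np.int64(381)), (100, np.int64(268), np.int64(383)), (140, np.int64(266), np.int64(385))] rearrow 191 blobs [([307.0, 10.0], 850), ([260.0, 143.0], 3417), ([325.0, 211.0], 1487)]
```

View pics/v10.png

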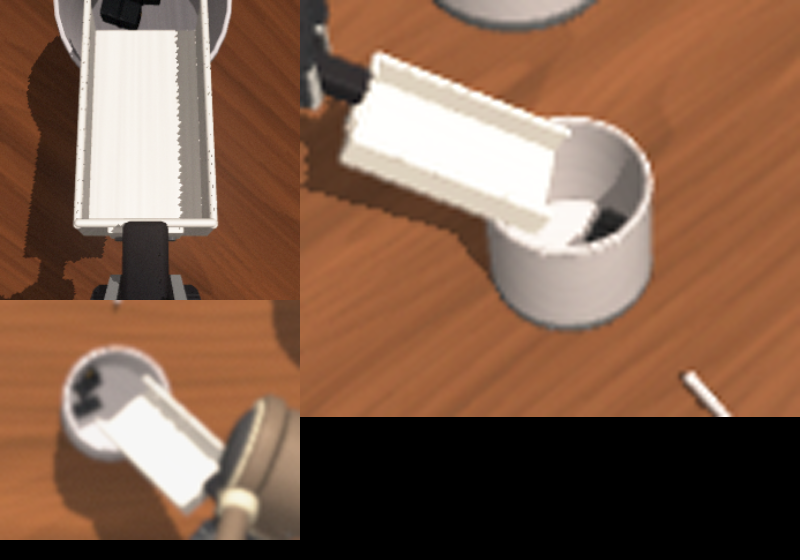

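The picture shows the tray empty and tilted about 27°, its mouth inside the rim, with the couplers in the canister (dark blocks at scene crop (605,225) and top crop (87,393)). Now I grip firmly, lift clear and carry the tray back to free desk on the right.

Call:
apply_moves(steps=[[[0,0,0],0],[[0,0,0],0],[[0,0,-1],0],[[0,0,-3],0],[[0,0,-5],0],[[0,0,-6],0],[[-3,2,-6],0],[[-6,4.5,-6],0],[[-9.5,7.5,-6],0],[[-12.5,9.8,-6],0],[[-13.7,10.7,-6],0],[[-13.7,10.7,-6],0]], hand=0)

```text
time_s: 14.55
tool_pos: [0.4191, -0.3223, 0.1917]
eef_rot: [-0.0, 0.94, 0.34, -0.0]
contact_force: [0.2, 0.7, -1.3]
gripper_width: 0.019
gripper_force: 58.9
```

Call:
apply_moves(steps=[[[0,0,2],0],[[0,0,5],0],[[0,0,8],0],[[0,0,10],0],[[0,0,11.5],0],[[0,0,12],0],[[0,0,12],0]])

```text
time_s: 15.25
tool_pos: [0.4195, -0.3189, 0.0711]
eef_rot: [-0.001, 0.94, 0.342, -0.0]
contact_force: [-0.2, -0.3, -1.0]
gripper_width: 0.0191
gripper_force: 58.8
```

```bash
python3 -c "
from t import *
look('w12')
b=snapshot('top'); cv2.imwrite('pics/t12.png',b[:,:,::-1])"
```

```text
w12 15.25 tcp [ 0.4195 -0.3189  0.0711] F [-0.2 -0.3 -1. ] M [-0.077  0.033 -0.054] gf 58.8
 edges [(20, np.int64(272), np.int64(379)), (60, np.int64(271), np.int64(381)), (100, np.int64(269), np.int64(383)), (140, np.int64(267), np.int64(385))] rearrow 191 blobs [([281.0, 168.0], 5090)]
```

Nothing is touching yet. I loosen lightly and lower so that the nose lands first and the tray pivots flat.

Call:
apply_moves(steps=[[[0,0,0.8],0],[[0,0,1.6],0],[[0,0,2.4],0],[[0,0,3.2],0],[[0,0,4],0],[[0,0,4.8],0],[[0,0,5.6],0],[[0,0,6.4],0],[[0,0,7.2],0],[[0,0,8],0],[[0,0,8.6],0],[[0,0,8.6],0]], hand=0.233)

```text
time_s: 16.55
tool_pos: [0.4192, -0.3199, -0.0153]
eef_rot: [-0.001, 0.94, 0.342, -0.0]
contact_force: [0.2, 0.5, -1.6]
gripper_width: 0.02
gripper_force: 4.8
```

Call:
apply_moves(steps=[[[0,0,0.2],0],[[0,0,0.4],0],[[0,0,0.6],0],[[0,0,0.6],0],[[0,0,0.6],0]])

```text
time_s: 17.05
tool_pos: [0.42, -0.3207, -0.0201]
eef_rot: [0.0, 0.94, 0.342, 0.0]
contact_force: [-0.5, -0.1, -1.4]
gripper_width: 0.0199
gripper_force: 4.9
```

```bash
python3 -c "
from t import *
look('w13')"
```

```text
w13 17.05 tcp [ 0.42   -0.3207 -0.0201] F [-0.5 -0.1 -1.4] M [-0.047 -0.016 -0.012] gf 4.9
 edges [(20, np.int64(244), np.int64(408)), (60, np.int64(246), np.int64(406)), (100, np.int64(249), np.int64(403)), (140, np.int64(252), np.int64(400))] rearrow 193 blobs [([305.0, 209.0], 2886)]
```

The pan edges are back to the level values. I settle the last 3 mm and let go.

Call:
apply_moves(steps=[[[0,0,0.1],0],[[0,0,0.2],0],[[0,0,0.3],0],[[0,0,0.3],0]])

```text
time_s: 17.5
tool_pos: [0.4201, -0.3211, -0.0229]
eef_rot: [0.001, 0.94, 0.342, 0.0]
contact_force: [-1.0, 0.1, 3.5]
gripper_width: 0.0201
gripper_force: 5.5
```

Call:
apply_moves(steps=[[[0,0,0],0],[[0,0,0],0],[[0,0,0],0]], hand=0.3)

```text
time_s: 17.8
tool_pos: [0.4196, -0.32, -0.0237]
eef_rot: [-0.0, 0.94, 0.342, -0.0]
contact_force: [0.2, 0.9, 0.8]
gripper_width: 0.0257
gripper_force: 0.0
```

Call:
apply_moves(steps=[[[0,0,0],0],[[0,0,0],0],[[0,0,0],0],[[0,0,0],0],[[0,0,-2],0],[[0,0,-5],0],[[0,0,-9],0],[[0,0,-13],0],[[0,0,-16],0],[[0,0,-16],0],[[0,0,-16],0]], hand=0.9)

```text
time_s: 18.9
tool_pos: [0.4202, -0.3208, 0.1375]
eef_rot: [0.001, 0.94, 0.342, 0.0]
contact_force: [-1.4, 0.3, -0.1]
gripper_width: 0.0767
gripper_force: 0.0
```

```bash
python3 -c "
from t import *
look('w14')
st=observe()
b=snapshot('top'); cv2.imwrite('pics/t14.png',b[:,:,::-1]); s=snapshot('scene'); cv2.imwrite('pics/s14.png',s[:,:,::-1])
# canister rim re-fit in top view, lid fit
def circ(hsvmask,box):
    x0,y0,x1,y1=box; m=np.zeros(hsvmask.shape,np.uint8); m[y0:y1,x0:x1]=hsvmask[y0:y1,x0:x1]
    cs=cv2.findContours(m,cv2.RETR_EXTERNAL,cv2.CHAIN_APPROX_NONE)[0]; c=max(cs,key=cv2.contourArea)
    return cv2.minEnclosingCircle(c),cv2.fitEllipse(cv2.convexHull(c))
for f in ('pics/top0.png','pics/t14.png'):
    im=cv2.imread(f).astype(int); B,G,Rr=im[...,0],im[...,1],im[...,2]
    grey=((abs(Rr-B)<40)&(G>95)).astype(np.uint8)
    yel=((Rr>200)&(G>180)).astype(np.uint8)
    for n,m,bx,z in (('can',grey,(312,180,368,232),.09),('lid',yel,(203,200,252,250),.014)):
        c,e=circ(m,bx); print(f,n,np.round(c[0],1),round(c[1],1),np.round(e[0],1),np.round(e[1],1),p2w('top',[e[0]],z).round(4))
"
```

```text
w14 18.9 tcp [ 0.4202 -0.3208  0.1375] F [-1.4  0.3 -0.1] M [ 0.046 -0.015  0.027] gf 0.0
 edges [(20, np.int64(289), np.int64(363)), (60, np.int64(290), np.int64(361)), (100, np.int64(291), np.int64(360)), (140, np.int64(293), np.int64(359))] rearrow 153 blobs [([306.0, 158.0], 4153)]
pics/top0.png can [337.6 204.5] 18.7 [337.8 204.3] [35.1 37.6] [[ 0.5668 -0.0494  0.09  ]]
pics/top0.png lid [226.3 224.3] 17.9 [226.5 224.4] [34.5 35.9] [[0.5206 0.2996 0.014 ]]
pics/t14.png can [337.6 204.5] 18.7 [337.8 204.3] [35.1 37.6] [[ 0.5668 -0.0494  0.09  ]]
pics/t14.png lid [226.7 224.5] 18.0 [226.5 224.4] [34.5 36. ] [[0.5206 0.2996 0.014 ]]
```

The tray is down and released, and the canister has not moved. Next I go above the canister to fix its centre with the wrist camera and count the couplers.

Call:
apply_moves(steps=[[[28.8,-10.8,-6],0],[[28.8,-10.8,-6],0],[[28.8,-10.8,-6],0],[[28.8,-10.8,-6],0],[[28.8,-10.8,-6],0],[[28.8,-10.8,-6],0],[[28.8,-10.8,-6],0],[[28.8,-10.8,-6],0],[[28.8,-10.8,-6],0],[[28.8,-10.8,-6],0]])

```text
time_s: 20.05
tool_pos: [0.5696, -0.0542, 0.1953]
eef_rot: [-0.0, 0.94, 0.341, -0.001]
contact_force: [-0.2, 0.3, -0.8]
gripper_width: 0.077
gripper_force: 0.0
```

```bash
cat > c.py <<'E'
from t import *
from scipy.optimize import least_squares
def fitcirc(edge,z,rad,c0,st,im):
    # sample candidate edge: for each azimuth, project model circle radii and find strongest gradient of given channel image
    th=np.linspace(0,2*np.pi,120,endpoint=False); rr=np.linspace(rad-.015,rad+.015,61); c=np.array(c0,float)
    for it in range(4):
        P=np.array([[c[0]+r*np.cos(t),c[1]+r*np.sin(t),z] for t in th for r in rr]); uv=w2p("wrist",P,st).astype(np.float32)
        v=cv2.remap(im.astype(np.float32),uv[:,0].reshape(120,61),uv[:,1].reshape(120,61),cv2.INTER_LINEAR)
        g=cv2.GaussianBlur(np.gradient(v,axis=1),(7,1),1.0); k=(edge*g).argmax(1); ok=(edge*g).max(1)>8
        pts=np.array([[c[0]+rr[k[i]]*np.cos(th[i]),c[1]+rr[k[i]]*np.sin(th[i])] for i in range(120) if ok[i]])
        s=least_squares(lambda q:np.hypot(pts[:,0]-q[0],pts[:,1]-q[1])-q[2],[*c,rad],loss="soft_l1",f_scale=.001)
        c=s.x[:2]
    return c,s.x[2],len(pts),np.median(abs(s.fun))
E
python3 -c "
from c import *
st=observe(); a=snapshot('wrist'); cv2.imwrite('pics/w15.png',a[:,:,::-1])
print(st['time_s'],st['tool_pos'])
sat=cv2.cvtColor(a,cv2.COLOR_RGB2HSV)[...,1].astype(float)
# outer rim: saturation rises from grey rim to wood
print('outer',fitcirc(+1,.09,.0535,[.571,-.053],st,sat))
print('outer bright drop',fitcirc(-1,.09,.0535,[.571,-.053],st,a[...,2].astype(float)))
print('inner bright rise',fitcirc(+1,.09,.049,[.571,-.053],st,a[...,2].astype(float)))
uv=w2p('wrist',[[.571,-.053,.02]],st)[0]; print(uv)
g=a.max(2); m=(g<75).astype(np.uint8); n,l,s,c=cv2.connectedComponentsWithStats(m)
print([(s[i].tolist(),p2w('wrist',[c[i]],.012,st)[0].round(3).tolist()) for i in range(1,n) if s[i,4]>80])
"
```

```text
20.05 [ 0.56957725 -0.05417309  0.19534071]
outer (array([ 0.57205705, -0.05253155]), np.float64(0.05319409195732398), 120, np.float64(0.0003154314331355913))
outer bright drop (array([ 0.57175576, -0.05288022]), np.float64(0.05275118288519407), 120, np.float64(0.00025404771139220586))
inner bright rise (array([ 0.57144223, -0.05308191]), np.float64(0.04969190197019711), 120, np.float64(0.00021077696454301423))
[325.15843946 177.46186236]
[([441, 0, 199, 112, 12245], [0.878, -0.168, 0.012]), ([95, 28, 21, 44, 150], [0.518, 0.24, 0.012]), ([508, 138, 65, 103, 615], [0.735, -0.265, 0.012]), ([299, 143, 38, 28, 626], [0.586, -0.028, 0.012]), ([462, 199, 75, 74, 1352], [0.664, -0.298, 0.012]), ([18, 211, 611, 189, 45963], [0.351, -0.228, 0.012]), ([455, 225, 64, 53, 809], [0.633, -0.309, 0.012]), ([524, 242, 27, 16, 106], [0.686, -0.356, 0.012]), ([456, 250, 34, 27, 185], [0.607, -0.302, 0.012]), ([421, 255, 18, 15, 99], [0.571, -0.251, 0.012])]
```

The rim fit is clean: centre (0.5717, -0.0529), radius 53.2 mm against 53.5 mm expected. I check numerically that all three couplers are inside, and whether any dark block is still in the tray.

```bash
python3 -c "
import cv2
a=cv2.imread('pics/w15.png'); g=a.max(2)
for r in range(120,236,3): print(r,''.join(' .:#'[3-min(3,int(v)//50)] for v in g[r,265:390:2]))
b=cv2.imread('pics/w14.png').max(2)
print('tray dark',(b[0:145,295:358]<75).sum())
"
```

```text
120 ......................................    . ....... ...........
123 ............ ...........................   .......... .. ......
126 .............  ...........................   ......... .. .....
129 ..............  ............................    .......   . ...
132 ................. ...........................   .........  . ..
135 ..................   .............:............   ........   . 
138 .................... ...... ..        ..........   .........  .
141   ...................                    .........   . ......  
144 ..  ...............     :###########.      .........     ......
147 ...  ..... ....:    .  .#####:::####.....    ...... .... ......
150 ....   .......     .   .############..... ..    ......... .. ..
153 .......  ....  .  .###:.:###########.........    ..............
156 ......... .  .. . :########.:##:: ....... ......   ........   .
159 .........:  .:   .############.   ....... .......   .......... 
162 ........:  .:.  .:############.... ...... ... ....   ....... ..
165 ......::  ...    .:##########:... .. .... .........  .... .....
168 ....:::.
[... 863 characters left out ...]
.     ..
207 :::::::                          .  . ..............   ...   ..
210 ::::::::                        ....................  ......   
213 :::::::::                        ..................   .........
216 ::::::::::                         ...............  .. ........
219 :::::::::::                         ............   ....  . ....
222 ::::::::::::                         ..........     .....    ..
225 ::::::::::::::                       ........  ....   ....     
228 ::::::::::::::::                   . ......  ........ . .  .   
231  :::::::::::::::::                 .....   ...........    .....
234 .  .:::::::::::::::::.         .        .. .............   .. .
tray dark 0
```

Only two blocks are clear in this view. The third may be stacked or elsewhere, so I check with the other cameras, using differences and triangulation.

```bash
python3 -c "
from c import *
t=snapshot('top')[:,:,::-1]; s=snapshot('scene')[:,:,::-1]; cv2.imwrite('pics/t16.png',t); cv2.imwrite('pics/s16.png',s)
st=observe()
def blobs(im,ref,name):
    m=((im.max(2)<75)&(ref.max(2)>=85)).astype(np.uint8); n,l,S,c=cv2.connectedComponentsWithStats(m)
    print(name,[(S[i].tolist(),p2w(name,[c[i]],.012)[0].round(3).tolist()[:2]) for i in range(1,n) if 12<S[i,4]<900])
blobs(t,cv2.imread('pics/top0.png'),'top'); blobs(s,cv2.imread('pics/scene0.png'),'scene')
t0=cv2.imread('pics/t14.png').max(2); s0=cv2.imread('pics/s14.png').max(2)
print('TOP t14 can'); 
for r in range(184,225): print(r,' '.join('%3d'%v for v in t0[r,320:358]))
print('SCENE can proj',w2p('scene',[[.5717,-.0529,.02]]))
for r in range(196,250): print(r,' '.join('%3d'%v for v in s0[r,282:328]))
"
```

```text
top [([334, 190, 25, 17, 129], [0.597, -0.068]), ([415, 242, 18, 19, 122], [0.421, -0.325]), ([616, 342, 16, 15, 132], [0.093, -0.963])]
scene [([191, 0, 4, 9, 21], [-0.817, 0.463]), ([214, 0, 3, 11, 21], [-0.732, 0.537]), ([218, 0, 14, 9, 85], [-0.715, 0.58]), ([198, 13, 42, 41, 525], [-0.45, 0.346]), ([147, 39, 4, 11, 21], [-0.635, 0.127]), ([241, 42, 8, 4, 17], [-0.333, 0.42]), ([254, 47, 18, 33, 342], [-0.16, 0.378]), ([196, 51, 12, 16, 133], [-0.365, 0.22]), ([272, 51, 55, 59, 236], [0.016, 0.385]), ([154, 61, 8, 7, 28], [-0.458, 0.077]), ([164, 62, 5, 8, 19], [-0.42, 0.088]), ([171, 63, 7, 9, 24], [-0.396, 0.109]), ([312, 89, 8, 10, 33], [0.128, 0.401]), ([201, 91, 23, 44, 347], [-0.041, 0.048]), ([309, 220, 9, 8, 39], [0.569, -0.019]), ([175, 246, 30, 11, 251], [0.409, -0.317])]
TOP t14 can
184 172 170 170 170 172 172 172 171 172 171 173 172 172 171 172 172 176 181 182 182 181 178 174 176 171 171 171 171 171 171 172 170 171 170 170 170 171 171
185 172 172 171 173 172 175 174 174 175 174 176 179 184 188 187 181 195 209 212 211 207 199 194 189 185 178 175 173 174 174 172 172 170
[... 15601 characters left out ...]
  94 104 131 156 164 176 179 183 184 187 189 191 193 194 196 199 193 168 160 131 116 124 147 154 160 159 157 155 155 158 163 166 166 164
247 158 156 156 160 161 161 158 157 155 155 154 150 146 121  98 104 113 131 139 158 171 173 175 174 163 164 158 146 129 114 112 113 114 154 160 159 158 157 155 155 160 164 166 166 164 162
248 156 159 162 162 159 158 157 155 155 155 159 164 165 157 140 119 118 104 115 103 113 114 116 115 108 108 110 116 113 117 145 149 151 160 159 157 156 155 156 160 165 166 166 163 160 159
249 159 163 162 161 158 156 155 154 156 161 166 166 165 161 155 147 143 134 136 132 120 126 126 124 121 119 140 147 149 149 158 160 159 159 157 154 153 157 161 164 166 165 162 159 156 154
```

```bash
python3 -c "
from c import *
im=cv2.imread('pics/w15.png').max(2); tp=cv2.imread('pics/t14.png').max(2)
st=dict(tool_pos=np.array([.56957725,-.05417309,.19534071]),eef_rot=observe()['eef_rot'])
def ray(n,uv,s=None):
    a=p2w(n,[uv],.2,s)[0];b=p2w(n,[uv],0.,s)[0];return a,(b-a)/np.linalg.norm(b-a)
for nm,u,v in (('A',(325,149.5),(329.5,196.5)),('B',(311,161),(328.5,204.3))):
    a,d=ray('wrist',u,st); b,e=ray('top',v)
    M=np.c_[d,-e]; k=np.linalg.lstsq(M,b-a,rcond=None)[0]; p,q=a+k[0]*d,b+k[1]*e; print(nm,p.round(4),'gap',np.linalg.norm(p-q).round(4))
# fine view of wrist blobs
for r in range(140,174,2): print(r,' '.join('%3d'%x for x in im[r,293:345:2]))
"
```

```text
A [ 0.5998 -0.0291  0.0372] gap 0.0008
B [ 0.5768 -0.0255  0.0247] gap 0.0004
140 134 141 145 147 136 137 104 129 138 158 187 224 246 247 248 250 249 249 249 248 249 228 199 200 174 167
142 121 133 139 143 145 125 152 206 244 248 244 240 226 145 135 139 105 107 108 155 219 242 247 249 249 232
144 127 137 136 102 142 228 246 241 229 198  64  45  37  31  32  34  36  37  39  32  37  39 111 167 205 243
146 130 125 133 226 247 245 215 147 151 151  46  34  37  35  40  29  75 143 129  39  35  34 133 147 145 147
148 131 153 243 244 209 145 155 149 153 149  42  35  36  33  33  29  30  29  22  23  39  31 105 144 143 142
150 187 243 228 153 156 147 150 150 153 149  47  35  36  34  36  27  26  21  23  24  26  33 133 145 145 145
152 247 201 149 151 156  46  55 115 154 151  42  40  34  33  37  27  25  23  28  31  32  36 137 146 147 145
154 203 139 153 157  84  40  34  28  25  33  36  31  38  35  33  36  37  26  25  36  35  35 136 146 147 143
156 123 152 148 159  62  40  36  37  37  36  23  29  38 101  85  42  36  51  79 151 148 146 149 146 146 144
158 151 153 149 155  35  37  38  36  38  38  28  35  37  36  30  27 138 149 150 147 147 148 147 145 144 143
160 156 153 149  79  39  40  35  37  41  29  33  34  32  34  39  38 135 148 150 149 148 145 149 145 149 145
162 156 156 148  70  38  36  37  39  39  24  37  38  35  40  37  36 147 149 149 147 151 146 148 146 145 142
164 154 152 149  77  38  36  37  35  37  29  37  39  38  38  39  42 149 149 152 151 148 147 149 148 144 145
166 153 152 153 150 156 120  45  38  36  33  37  33  35  38  39 100 147 148 148 150 147 151 146 151 142 144
168 156 153 152 152 158 152 151 150  79  51  39  35  41  39  34 136 145 143 150 148 146 150 146 152 142 143
170 247 248 190 153 155 156 156 145 150 151 151 152  68  35  49 148 148 149 151 152 149 150 146 148 145 142
172 248 248 248 247 248 183 241 151 148 150 150 153 153 155 149 151 147 146 152 152 148 147 147 147 145 147
```

The heights suggest a stack, but the baseline is short. I view from the opposite side to make sure.

Call:
apply_moves(steps=[[[-5,0,0],0],[[-10,0,0],0],[[-14,0,0],0],[[-14,0,0],0],[[-14,0,0],0]])

```text
time_s: 20.7
tool_pos: [0.4634, -0.1438, 0.1971]
eef_rot: [0.0, 0.94, 0.34, 0.001]
contact_force: [-0.3, 0.9, 0.1]
gripper_width: 0.0767
gripper_force: 0.0
```

```bash
python3 -c "
from c import *
st=observe(); a=snapshot('wrist'); cv2.imwrite('pics/w17.png',a[:,:,::-1]); print(st['time_s'],st['tool_pos'],w2p('wrist',[[.5998,-.0291,.02],[.5768,-.0255,.02],[.5717,-.0529,.09]],st).round(1))
g=a.max(2)
for r in range(0,60,2): print('%3d'%r,''.join('#' if v<60 else '+' if v<100 else '.' for v in g[r,285:375]))
for f,n,r0 in (('t14','top','top0'),('s14','scene','scene0')):
    m=((cv2.imread(f'pics/{f}.png').max(2)<75)&(cv2.imread(f'pics/{r0}.png').max(2)>=85)).astype(np.uint8); N,l,S,c=cv2.connectedComponentsWithStats(m)
    print(n,[(S[i].tolist(),p2w(n,[c[i]],.012)[0].round(3).tolist()[:2]) for i in range(1,N) if 12<S[i,4]<900 and c[i][1]>120])
"
```

```text
20.7 [ 0.46341388 -0.14376151  0.19705383] [[323.9  23.1]
 [308.5  38.3]
 [323.9  42.1]]
  0 ++++++++++++++++++++++++++++++++++++++++++++++++++++++++++++++++++++++++.+...+............
  2 +++++++++++++++++++++++++++++++++++++++++++++####++++++++++++++++++++++++....+............
  4 ++++++++++++++++++++++++++++++++++++++###########+++++++++++++++++++++...+................
  6 ++++++++++++++++++++++++++++++++###########++#####+++++++++++++++++++++...................
  8 ++++++++++++++++++++++++++++++++#####+.....++#####+++++++++++++++++++++++.................
 10 ++++++++++++++++++++++++++++++++###################++++++++++++++++.+.+...................
 12 +++++++++++++++++++++++++++++++####################+++++++++++++++++.+....................
 14 ++++++++++++++++++++++++++###+++###################++++++++++++++++.+...+.................
 16 .++++++++++++++++++++++++###########################+++++++++.++++++++....................
 18 +++++++++++++++++++++++++###########################++++++++++++++++++....................
 20 +++++++++++++++++++++++..+##########################.....
[... 1704 characters left out ...]
.......................................
 58 ..........................................................................................
top [([325, 193, 8, 15, 72], [0.591, -0.026]), ([461, 221, 13, 17, 74], [0.486, -0.467]), ([425, 237, 29, 34, 300], [0.407, -0.383]), ([415, 243, 16, 15, 94], [0.426, -0.32]), ([616, 342, 16, 15, 131], [0.092, -0.963]), ([308, 389, 9, 11, 45], [0.001, 0.037])]
scene [([99, 129, 46, 4, 91], [-0.178, -0.223]), ([146, 131, 11, 11, 73], [-0.083, -0.161]), ([145, 144, 13, 14, 100], [-0.012, -0.199]), ([153, 208, 4, 8, 20], [0.224, -0.318]), ([143, 212, 4, 7, 13], [0.214, -0.344]), ([309, 220, 9, 8, 39], [0.569, -0.019]), ([175, 246, 30, 11, 251], [0.409, -0.317])]
```

From this side there is a clear two-tier stack (rows 2–16 over rows 14–36) next to the third block. So all three couplers are in the canister, well below the plug. Now I go to the lid.

Call:
apply_moves(steps=[[[32.9,-30.3,0],0],[[32.9,-30.3,0],0],[[32.9,-30.3,0],0],[[32.9,-30.3,0],0],[[32.9,-30.3,0],0],[[32.9,-30.3,0],0],[[32.9,-30.3,0],0],[[32.9,-30.3,0],0],[[32.9,-30.3,0],0],[[32.9,-30.3,0],0],[[32.9,-30.3,0],0],[[32.9,-30.3,0],0]])

```text
time_s: 21.95
tool_pos: [0.521, 0.3007, 0.1963]
eef_rot: [0.0, 0.94, 0.342, -0.001]
contact_force: [-0.1, -0.6, -0.6]
gripper_width: 0.077
gripper_force: 0.0
```

```bash
python3 -c "
from c import *
st=observe(); a=snapshot('wrist'); cv2.imwrite('pics/w18.png',a[:,:,::-1]); T=q2R(st['eef_rot']);print(st['time_s'],st['tool_pos'],st['joint_positions'].round(2))
for ch,e in ((1,-1),(2,-1)):
    r=fitcirc(e,.0115,.056,[.521,.2996],st,a[...,ch].astype(float)); print(r, 'tool',(T[:2,:2].T@(r[0]-st['tool_pos'][:2])).round(4))
"
```

```text
21.95 [0.52102864 0.30067647 0.19628456] [ 0.45  0.27  1.69 -0.    1.18  1.32]
(array([0.52011838, 0.29867064]), np.float64(0.055815221132791824), 120, np.float64(0.00019393017613746066)) tool [-0.002  0.001]
(array([0.52010842, 0.29870907]), np.float64(0.055741146680539144), 120, np.float64(0.000243893557537702)) tool [-0.002   0.0009]
```

The lid fits well: centre (0.5201, 0.2987), radius 55.8 mm against 56 mm expected. I descend on the knob.

Call:
apply_moves(steps=[[[-0.2,0.1,4],0],[[-0.2,0.1,8],0],[[-0.2,0.1,12],0],[[-0.2,0.1,15],0],[[-0.2,0.1,17.5],0],[[-0.2,0.1,19],0],[[-0.2,0.1,20],0],[[-0.2,0.1,20.7],0],[[-0.2,0.1,21],0],[[-0.2,0.1,21],0]], hand=0.6)

```text
time_s: 23.0
tool_pos: [0.5211, 0.299, -0.0126]
eef_rot: [-0.0, 0.94, 0.342, 0.001]
contact_force: [0.1, 0.4, -0.3]
gripper_width: 0.0512
gripper_force: 0.0
```

Call:
apply_moves(steps=[[[0,0,0],0],[[0,0,0],0],[[0,0,0],0],[[0,0,0],0],[[0,0,0],0],[[0,0,0],0],[[0,0,0],0]], hand=0.2)

```text
time_s: 23.7
tool_pos: [0.5214, 0.2994, -0.012]
eef_rot: [-0.0, 0.94, 0.342, 0.001]
contact_force: [-0.4, 0.2, 6.4]
gripper_width: 0.0229
gripper_force: 59.2
```

The knob is gripped at 59 N with 22.9 mm opening. I lift, then measure where the lid sits in the tool.

Call:
apply_moves(steps=[[[0,0,-0.3],0],[[0,0,-1],0],[[0,0,-3],0],[[0,0,-6],0],[[0,0,-9],0],[[0,0,-12],0],[[0,0,-14],0],[[0,0,-15],0],[[0,0,-15],0],[[0,0,-15],0]])

```text
time_s: 24.7
tool_pos: [0.5196, 0.2983, 0.1357]
eef_rot: [0.0, 0.94, 0.342, -0.001]
contact_force: [-1.0, 0.5, -1.8]
gripper_width: 0.0229
gripper_force: 58.9
```

```bash
cat > l.py <<'E'
from c import *
st=observe(); a=snapshot('wrist'); cv2.imwrite('pics/w19.png',a[:,:,::-1]); T=q2R(st['eef_rot']); p=st['tool_pos']
print(st['time_s'],p,st['contact_force'].round(1),st['ft_torque'].round(3),st['gripper_width'])
z=p[2]+.012+.014
# front part of flange (unoccluded): fit circle, top edge; also with tilt about tool y via radius vs azimuth
im=a[...,1].astype(float)
th=np.radians(np.arange(-75,76,3)); rr=np.linspace(.046,.066,81)
def edges(c):
    P=[[*(p[:2]+T[:2,:2]@(c+r*np.array([np.cos(t),np.sin(t)]))),z] for t in th for r in rr]
    uv=w2p('wrist',P,st).astype(np.float32); v=cv2.remap(im.astype(np.float32),uv[:,0].reshape(len(th),-1),uv[:,1].reshape(len(th),-1),cv2.INTER_LINEAR)
    g=cv2.GaussianBlur(np.gradient(v,axis=1),(9,1),1.2); k=g.argmin(1); return np.array([c+rr[k[i]]*np.array([np.cos(th[i]),np.sin(th[i])]) for i in range(len(th)) if -g.min(1)[i]>6])
c=np.array([-.0014,0.])
for _ in range(4):
    q=edges(c); s=least_squares(lambda x:np.hypot(q[:,0]-x[0],q[:,1]-x[1])-x[2],[*c,.056],loss='soft_l1',f_scale=.001); c=s.x[:2]
print('lid centre in tool',s.x.round(4),len(q),np.median(abs(s.fun)))
s2=least_squares(lambda x:np.hypot(q[:,0]-x[0],q[:,1]-x[1])-.056,c,loss='soft_l1',f_scale=.001); print('R fixed',s2.x.round(4),np.median(abs(s2.fun)))
print('world',(p[:2]+T[:2,:2]@s2.x).round(4))
E
python3 l.py
```

```text
24.7 [0.51959749 0.29834535 0.13565087] [-1.   0.5 -1.8] [ 0.004  0.016 -0.034] 0.022851508364773166
lid centre in tool [-0.0002  0.001   0.0549] 51 5.667514895611736e-05
R fixed [-0.0015  0.0011] 0.0002740803082376675
world [0.5192 0.2966]
```

The lid is held level and centred within about 1 mm in the tool. I carry it above the canister.

Call:
apply_moves(steps=[[[-1,1.6,0],0],[[-3,4.8,0],0],[[-5.5,8.8,0],0],[[-8,13,0],0],[[-10.5,17,0],0],[[-13,21.1,0],0],[[-15.5,25.1,0],0],[[-17.3,28.1,0],0],[[-18.2,29.6,0],0],[[-18.5,30.1,0],0],[[-18.5,30.1,0],0],[[-18.5,30.1,0],0]])

```text
time_s: 25.95
tool_pos: [0.5714, -0.0492, 0.1361]
eef_rot: [-0.001, 0.94, 0.342, -0.0]
contact_force: [-0.0, -0.3, -2.4]
gripper_width: 0.0232
gripper_force: 59.0
```

Call:
apply_moves(steps=[[[0,0,0],0],[[0,0,0],0],[[0,0,0],0]])

```text
time_s: 26.25
tool_pos: [0.5721, -0.0497, 0.1369]
eef_rot: [-0.0, 0.94, 0.342, 0.0]
contact_force: [0.5, -0.3, -1.9]
gripper_width: 0.0231
gripper_force: 59.0
```

```bash
sed -i 's/+.012+.014$/+.012+.0115/' l.py; python3 l.py; python3 -c "
from h import *
for i in range(1):
    st=observe();T=q2R(st['eef_rot']);print(T.round(4), (T[:2,:2].T@(np.array([.5716,-.0529])-st['tool_pos'][:2])).round(4))"
```

```text
26.25 [ 0.57206424 -0.04974574  0.13689064] [ 0.5 -0.3 -1.9] [-0.008 -0.037  0.01 ] 0.02313239708238605
lid centre in tool [0.0005 0.0011 0.0549] 51 0.0006013068469228819
R fixed [-0.0011  0.0011] 0.00046080998595079276
world [ 0.5719 -0.0513]
[[ 7.657e-01  6.432e-01  2.000e-04]
 [ 6.432e-01 -7.657e-01  0.000e+00]
 [ 1.000e-04  1.000e-04 -1.000e+00]] [-0.0022  0.0019]
```

Correction needed: -1.7 mm in x and +0.8 mm in y. I apply it and lower to just above the mouth.

Call:
apply_moves(steps=[[[-0.17,0.08,0.5],0],[[-0.17,0.08,1.5],0],[[-0.17,0.08,2.8],0],[[-0.17,0.08,4],0],[[-0.17,0.08,4.9],0],[[-0.17,0.08,5.4],0],[[-0.17,0.08,5.4],0],[[-0.17,0.08,5.4],0]])

```text
time_s: 27.1
tool_pos: [0.5715, -0.0525, 0.0828]
eef_rot: [0.0, 0.94, 0.342, 0.0]
contact_force: [0.1, -0.0, -1.9]
gripper_width: 0.0227
gripper_force: 59.0
```

Call:
apply_moves(steps=[[[0,0,0.2],0],[[0,0,0.4],0],[[0,0,0.6],0],[[0,0,0.8],0],[[0,0,0.8],0]])

```text
time_s: 27.6
tool_pos: [0.5709, -0.0524, 0.0744]
eef_rot: [-0.0, 0.94, 0.342, -0.0]
contact_force: [0.5, -0.4, -0.6]
gripper_width: 0.0231
gripper_force: 59.0
```

```bash
python3 l.py
```

```text
27.6 [ 0.57089366 -0.05237199  0.07440641] [ 0.5 -0.4 -0.6] [-0.039 -0.025  0.005] 0.023085833124638393
lid centre in tool [-0.0017  0.001   0.0561] 51 7.418323123397491e-05
R fixed [-0.0016  0.001 ] 8.059940159712425e-05
world [ 0.5703 -0.0542]
```

The plug is entering without resistance. I trim 1 mm and lower the rest gently.

Call:
apply_moves(steps=[[[0.1,0,0],0],[[0.1,0,0.15],0],[[0.1,0,0.3],0],[[0.1,0,0.4],0],[[0.1,0,0.4],0]])

```text
time_s: 28.15
tool_pos: [0.5718, -0.0517, 0.0705]
eef_rot: [-0.0, 0.94, 0.342, -0.0]
contact_force: [-0.2, -0.8, -0.8]
gripper_width: 0.0233
gripper_force: 59.0
```

Call:
apply_moves(steps=[[[0,0,0.1],0],[[0,0,0.15],0],[[0,0,0.15],0]])

```text
time_s: 28.45
tool_pos: [0.572, -0.0518, 0.0692]
eef_rot: [-0.0, 0.94, 0.342, -0.0]
contact_force: [0.6, 0.0, -1.3]
gripper_width: 0.023
gripper_force: 59.0
```

Call:
apply_moves(steps=[[[0,0,0.1],0],[[0,0,0.1],0]])

```text
time_s: 28.65
tool_pos: [0.5721, -0.0518, 0.069]
eef_rot: [-0.0, 0.94, 0.342, -0.0]
contact_force: [-2.4, -0.1, 4.3]
gripper_width: 0.0233
gripper_force: 59.4
```

Call:
apply_moves(steps=[[[0,0,0.1],0],[[0,0,0.1],0]])

```text
time_s: 28.85
tool_pos: [0.5721, -0.0518, 0.069]
eef_rot: [-0.0, 0.94, 0.342, -0.0]
contact_force: [-4.7, 0.3, 8.9]
gripper_width: 0.0233
gripper_force: 60.2
```

Call:
apply_moves(steps=[[[0,0,0.1],0],[[0,0,0.1],0]])

```text
time_s: 29.05
tool_pos: [0.5721, -0.0518, 0.069]
eef_rot: [-0.0, 0.94, 0.342, -0.0]
contact_force: [-5.8, -0.1, 13.1]
gripper_width: 0.0233
gripper_force: 60.7
```

It is firmly seated at a reported z of 0.069, exactly as predicted. I ease off the pressing, release and withdraw.

Call:
apply_moves(steps=[[[0,0,-0.2],0],[[0,0,-0.2],0]])

```text
time_s: 29.25
tool_pos: [0.5728, -0.0519, 0.0691]
eef_rot: [0.0, 0.94, 0.342, 0.001]
contact_force: [-2.0, 0.0, 4.1]
gripper_width: 0.023
gripper_force: 59.5
```

Call:
apply_moves(steps=[[[0,0,0],0],[[0,0,0],0],[[0,0,0],0],[[0,0,0],0],[[0,0,0],0]], hand=0.6)

```text
time_s: 29.75
tool_pos: [0.5719, -0.0518, 0.068]
eef_rot: [-0.0, 0.94, 0.342, -0.0]
contact_force: [0.2, -0.4, -0.2]
gripper_width: 0.0512
gripper_force: 0.0
```

Call:
apply_moves(steps=[[[0,0,-1],0],[[0,0,-3],0],[[0,0,-6],0],[[0,0,-9],0],[[0,0,-12],0],[[0,0,-13],0],[[0,0,-13],0],[[0,0,-13],0]])

```text
time_s: 30.55
tool_pos: [0.5712, -0.0517, 0.1972]
eef_rot: [-0.0, 0.94, 0.342, -0.001]
contact_force: [-0.2, 0.2, -1.3]
gripper_width: 0.0512
gripper_force: 0.0
```

```bash
python3 -c "
from c import *
st=observe(); a=snapshot('wrist'); cv2.imwrite('pics/w20.png',a[:,:,::-1]); print(st['time_s'],st['tool_pos'])
for z in (.0925,.095): print(z,fitcirc(-1,z,.056,[.5716,-.0529],st,a[...,0].astype(float)), fitcirc(+1,z,.056,[.5716,-.0529],st,cv2.cvtColor(a,cv2.COLOR_RGB2HSV)[...,1].astype(float))[:2])
c=w2p('wrist',[[.42+.0804,-.32+.0675,.003]],st); print('tray px',c)
# lid seat: knob top / flange in scene camera
s=snapshot('scene'); cv2.imwrite('pics/s20.png',s[:,:,::-1]); t=snapshot('top'); cv2.imwrite('pics/t20.png',t[:,:,::-1])
yel=((s[...,0]>200)&(s[...,1]>180)&(s[...,2]<200)&(s[...,2]>80)).astype(np.uint8); yel[:170]=0; yel[260:]=0
n,l,S,cc=cv2.connectedComponentsWithStats(yel); print([S[i].tolist() for i in range(1,n) if S[i,4]>50])
th=np.linspace(0,6.28,100); R0=np.c_[.5716+.056*np.cos(th),-.0529+.056*np.sin(th),np.full(100,.095)]; e=w2p('scene',R0); print('expected flange top box',e.min(0).round(1),e.max(0).round(1))
"
```

```text
30.55 [ 0.57117373 -0.05165887  0.19723008]
0.0925 (array([ 0.57235757, -0.05361659]), np.float64(0.05598433099538744), 120, np.float64(2.1156375566166313e-05)) (array([ 0.57250663, -0.05342107]), np.float64(0.05572512970029785))
0.095 (array([ 0.57283267, -0.05316276]), np.float64(0.05548037619232824), 120, np.float64(2.6985120078391878e-05)) (array([ 0.57297629, -0.05299695]), np.float64(0.05521976333659295))
tray px [[395.36319801 293.17730451]]
[[283, 196, 43, 51, 1340], [204, 244, 54, 16, 172]]
expected flange top box [281.7 195.9] [325.  230.1]
```

The lid is seated at the right height: flange radius fits at 56.0 mm, about 1 mm off the canister's centre. The tray is down and released, and the gripper is clear.

```bash
python3 -c "
from workcell import *
print(sign_off())"
```

```text
the job is handed in; nothing more can be done
None
```

The job is handed in: all three couplers are in the canister, the empty tray stands on the desk, and by camera and force readings the lid is fully home, about 1 mm off centre. The sign-off gave no verdict.

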